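Move a bayonet lid from the spare pot to the pot with the sample

ROBOT

A 6-joint arm with a two-finger parallel gripper is mounted at the origin on the work surface; the furniture and walls round the work are solid. World frame = base frame: x ahead of the robot, y to its left, z up, the work surface at z = 0. Lengths are in m, angles in rad, forces in N, time in s.
With the tool pointing down it reaches from about 0.35 to 0.775 m from the base axis. Payload 5.5 kg.
Tool frame: the origin (TCP) lies at the very end of the fingers, on their centre line; the grasp point (between the pads) lies hold_point_z behind it (hold_point_z is the distance from the TCP to the grasp point, in m); x points along the fingers, y is the direction in which the jaws open and shut, and the axes are right-handed (so a half turn about x gives the same grasp; the last joint's range is limited). The gripper opens to 85 mm and grips with 20 to 120 N. Pads are 22 mm wide; open, the fingers measure 114 mm over their backs; the gripper's body (76 mm by 85 mm) begins 54 mm behind the grasp point. The pads swing forward as they close: fully open they stand 13 mm farther back than shut.
Start: joints at [0.978, 0.313, 0.046, 1.304, 0, 1.431], TCP at [0.252, 0.517, 0.231] pointing down, gripper open.
Joint ranges: [-2.76, 2.76], [-0.86, 1.69], [-1.03, 1.26], [-2.2, 2.34], [-1.47, 1.5], [-3.14, 3.14]. Speed limits (rad/s): [2.57, 2.57, 3.14, 3.14, 3.14, 3.14].

INTERFACE

Orientations are given as a unit quaternion [w, x, y, z].
In Python, from workcell import * gives the robot as it stands. The module is installed in compiled form; this text tells all that it offers.
- The arm moves only by the tool step_arm, never from a script. Its argument "targets" is a list of rows, each a list of 3 entries, a list of its own where there are three numbers: the turn, a rotation vector about the tool's x, y, z in degrees, then the shift along the tool's x, y, z in cm, then the finger opening in cm, from 0 to 8.54. A call has exactly 10 rows; each row shifts and turns the commanded pose from where the row before left it, along the tool's axes as they then stand; what a row does not reach is not made up. A row lasts 1/10 s, in which the tool goes at most 50 mm and 8.59 degrees, less where a joint would pass 70% of its speed; a pose out of reach is approached as far as the arm can. A call with a gripper value outside its range is refused whole. The fingers move at their own pace and stop on an object; "force" is the grip in N (left out, the last holds). Time passes only in rows, so rows that do not move let the fingers close, or fill a call up. It gives the time, the measured TCP pose, the force and the opening at its end, in the units of the state.
- get_state(): the state, without advancing time (a new reading comes with each control period).
- read_camera(name): name is "side" or "top" or "wrist"; returns the picture (420x560x3 uint8, red, green, blue); there is no depth.
- camera_model(name): a dict with "fx", "fy", "cx", "cy" (pixels), "xyz" and "rotation" of the camera in the world; the wrist camera has in their place "T_tool_cam" (4x4, takes a point from camera to tool coordinates, whose origin is the TCP and whose axes are the tool frame's). Camera axes: x right, y down, z forward; pixel columns grow to the right and rows downward; lengths in m; the calibration is good to about 2 mm. A picture is of the moment at which its call begins: read the wrist's pose just before it. camera_model takes no time and is no camera call.
- hand_in(): hands the job in, once; it reports no verdict.
Trained networks look in the newest picture that a camera, given by its name, has taken for a name from the list of things; names that differ only in an ending like _2 or _b are one class to them, and where a whole thing is asked for, a point or a joint stands for the part that bears it (a point fixed in the world has none). Each returns a list of dicts, best first, with "p" (0 to 1); they miss things now and then, are a little off and sometimes report something else, mostly with a low value. They report only what shows in the picture. A call takes as long as a camera call. They do not tell look-alikes from the thing itself.
- find_in(camera, label): "extent" ([left, top, width, height] in pixels, round what is visible of it).
- silhouettes(camera, label): "mask" (420x560 bool, what is visible of it) and "extent" ([left, top, width, height] in pixels, round what is visible of it).
The state is a dict: "clock": time; "joint_pos": joint angles; "qvel": joint speeds; "tau": joint torques, N m; "tcp_pos": TCP position; "orientation": TCP orientation; "wrist_force": force on the tool from outside, world axes, zero at the start; "ft_torque": the same for the moment, N m; "finger_gap": finger opening in m.
Only numpy, scipy, OpenCV 4.12 (cv2) and the standard library are available. Lean on these libraries where they do the work, as an engineer would, in place of code of your own. Each camera call takes 0.05 s, during which the arm holds its last target.

TASK

One of the two steel bayonet pots holds a small vial and stands open; the other, empty one wears the only lid. Turn that lid anticlockwise until its lugs reach the slots, lift it straight out, lower it through the slots of the pot with the vial until it sits down on the seat, then turn it clockwise to its stop so that it is locked, and let go. Leave the vial standing in its pot and do not disturb the other vials, the forceps and the tape round about.

Things in the scene. Friction and masses are not known exactly. Their poses are not given: they have to be found in the camera images.
- lid_mid (a point): the loose lid: steel disc 62 mm across, 12 mm thick, with an upright black grip bar on top (50 mm long along the lid's x, 12 mm thick, 36 mm high). 48 mm high over all; this point is on its axis, 24 mm above its underside, 12 mm above the disc's top face, 24 mm below the bar's top; z up. It starts locked in the spare pot, 35 to 55 degrees clockwise of the slots.
- lid: the same lid, origin at the centre of its underside, about 160 g. Two flat lugs, 18 mm wide and 5 mm thick, stick out at the underside along +x and -x (below the ends of the grip bar), 80 mm over both. It turns in a pot with slight friction only and fits either way round (half a turn).
- spare_pot_seat (a point): fixed steel pot, empty, wearing the lid at the start; dark seat; foot 100 mm wide, 84 mm high. This point: centre of the ring seat a lid rests on, 72 mm above the worktop, z up. Under it a bore 54 mm wide, 66 mm deep. Collar round the seat: 94 mm outside, 86 inside, top 12 mm above the seat; its inward flange is 68 mm wide inside, 4 mm thick, with two slots 40 degrees wide centred on +x and -x.
- sample_pot_seat (a point): fixed steel pot, same as the spare pot, open at the start, the small vial in its bore; dark seat; foot 100 mm wide, 84 mm high. This point: centre of the ring seat a lid rests on, 72 mm above the worktop, z up. Under it a bore 54 mm wide, 66 mm deep. Collar round the seat: 94 mm outside, 86 inside, top 12 mm above the seat; its inward flange is 68 mm wide inside, 4 mm thick, with two slots 40 degrees wide centred on +x and -x.
- spare_pot: the spare pot itself, origin under its foot's centre, axes as its seat. Flange underside 8 mm above the seat. Lid x along pot x (either way round): lugs at the slots, lid lifts out or goes in. Stops under the flange, seen from above: anticlockwise the lugs stop 7 degrees past the slots' middle, clockwise (locked) 60 degrees from it.
- sample_pot: the sample pot itself, origin under its foot's centre, axes as its seat. Flange underside 8 mm above the seat. Lid x along pot x (either way round): lugs at the slots, lid lifts out or goes in. Stops under the flange, seen from above: anticlockwise the lugs stop 7 degrees past the slots' middle, clockwise (locked) 60 degrees from it.
- sample_vial_mid (a point): the small screw-cap vial in the open pot, 27 mm across, 60 mm high, so its cap ends 6 mm below the seat; this point is on its axis 30 mm above its bottom; z is up
- near_vial_mid (a point): a screw-cap vial, 30 mm across, 65 mm high, on the worktop between the pots, nearer the robot; a bystander; this point is its centre
- far_vial_mid (a point): a screw-cap vial, 31 mm across, 70 mm high, on the worktop between the pots, farther from the robot; a bystander; this point is its centre
- forceps_mid (a point): steel forceps, 128 mm long, lying behind the pots; a bystander; this point is its centre
- tape_mid (a point): a roll of tape, 104 mm across, 25 mm high, lying behind the pots, to the left; a bystander; this point is its centre
Not all that is in view belongs to the job. Leave any yellow look-alike of the lid alone. Leave any yellow look-alike of the part that bears sample_vial_mid alone.

How it is judged:
By the outcome, as a careful person would: the job done as asked, in the order asked, and still so for the second after the job is handed in, with the robot touching nothing.
It also fails if it takes over 48 s, if anything falls off the work surface, if the arm or the gripper's body presses on something with over 40 N, if the wrist force passes 120 N, or if a joint passes its speed limit or range.

## Working session

There is one attempt and no reset: what is moved stays moved. The work goes in short steps, Python scripts to look and compute and a tool call to move; the robot and the scene stay as the last step left them, time stands still between calls to the robot, and variables do not carry over. Pictures are saved under pics/ and viewed, and the job is handed in when it is done.

Besides the shell and the picture viewer there is one more tool, called after "Emit:" as name([rows], argument=value, ...), one row to a line, values as JSON. step_arm: Moves the arm, as the interface text tells. Its arguments: {"type":"object","properties":{"targets":{"type":"array","items":{"type":"array"}},"force":{"type":"number"}},"required":["targets"]}

```bash
mkdir -p pics; python3 - <<'E'
from workcell import *
import cv2
s=get_state()
for k,v in s.items(): print(k,v)
for c in ("top","side","wrist"):
    im=read_camera(c); cv2.imwrite(f"pics/{c}0.png",im[:,:,::-1]); print(c,camera_model(c))
E
```

```text
clock 0.0
joint_pos [9.78397462e-01 3.13992612e-01 4.49717293e-02 1.30357306e+00
 1.85220735e-05 1.43122564e+00]
qvel [ 3.63373213e-04  5.98930989e-04 -1.64134149e-03  1.10170901e-03
 -1.71484231e-03  8.23372320e-05]
tau [-3.48717103e-04 -4.80632186e+01  2.98529935e+01  1.95968914e-02
 -1.43892053e-04  1.13758270e-05]
tcp_pos [0.25127387 0.5166327  0.23041032]
orientation [ 0.68882591  0.1581434   0.68929303 -0.15932563]
wrist_force [-1.21252777 -0.44090156 -1.54158707]
ft_torque [ 0.0469008   0.0260104  -0.07257945]
finger_gap 0.08534533459193278
top {'fx': 483.7105453378731, 'fy': 483.7105453378731, 'cx': 282.1876920711451, 'cy': 207.21194842436262, 'xyz': array([0.45492525, 0.03709909, 1.0488256 ]), 'rotation': array([ 0.02495923, -0.69864808,  0.71432183, -0.03181546])}
side {'fx': 404.0915849822338, 'fy': 404.0915849822338, 'cx': 282.86441895989293, 'cy': 212.76450739884604, 'xyz': array([0.45667491, 0.7418777 , 0.57244023]), 'rotation': array([ 0.02298575, -0.03266638,  0.8846227 , -0.46459364])}
wrist {'fx': 374.3213483338425, 'fy': 374.3213483338425, 'cx': 272.2606960978083, 'cy': 214.40110043506127, 'T_tool_cam': array([[ 3.65796059e-04, -2.61571705e-01,  9.65183977e-01,
        -1.42767346e-01],
       [ 9.99999512e-01, -7.90361824e-04, -5.93184496e-04,
         8.26846157e-05],
       [ 9.18004849e-04,  9.65183723e-01,  2.61571288e-01,
        -6.66497123e-02],
       [ 0.00000000e+00,  0.00000000e+00,  0.00000000e+00,
         1.00000000e+00]])}
```

View pics/top0.png

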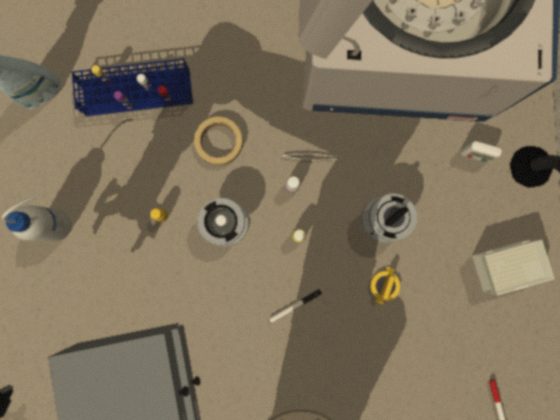

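View pics/side0.png

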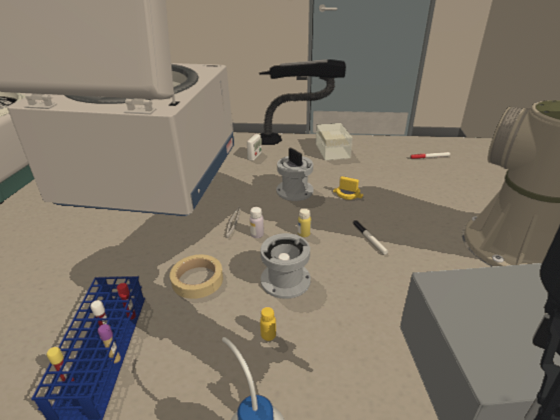

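View pics/wrist0.png

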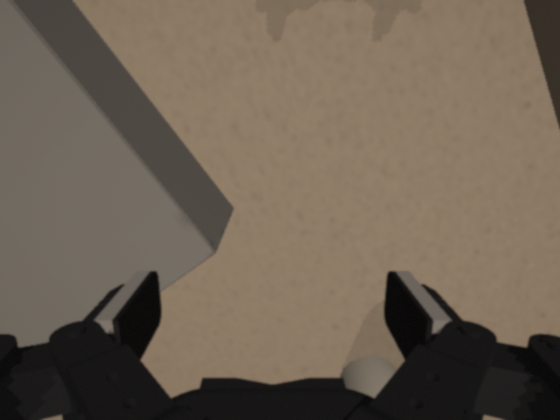

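```bash
python3 -c "
import workcell;print([n for n in dir(workcell) if n[0]!='_'])"
```

```text
['MotionError', 'camera_model', 'find_in', 'get_state', 'hand_in', 'hold_point_z', 'read_camera', 'silhouettes']
```

The top view shows the black-bar lid on the right pot at about (390,216), which fits the lid and spare pot. The open pot with the white-capped vial is at (222,221), so that is the sample pot. The yellow lid at (385,286) and yellow vial at (158,215) are look-alikes to leave alone. I'll check this in an enlarged crop with network detections.

```bash
cat > h.py <<'E'
from workcell import *
import numpy as np, cv2
from scipy.spatial.transform import Rotation as R
def rot(q): return R.from_quat([q[1],q[2],q[3],q[0]]).as_matrix()
def cam(name,s=None):
    m=camera_model(name)
    K=np.array([[m['fx'],0,m['cx']],[0,m['fy'],m['cy']],[0,0,1]])
    if name=='wrist':
        s=s or get_state(); T=np.eye(4); T[:3,:3]=rot(s['orientation']); T[:3,3]=s['tcp_pos']
        T=T@m['T_tool_cam']; return K,T[:3,:3],T[:3,3]
    return K,rot(m['rotation']),np.array(m['xyz'])
def ray(c,u,v,z):
    K,Rm,t=c; d=Rm@np.linalg.solve(K,[u,v,1.]); return t+d*(z-t[2])/d[2]
def proj(c,P):
    K,Rm,t=c; p=(np.atleast_2d(P)-t)@Rm@K.T; return p[:,:2]/p[:,2:]
E
python3 - <<'E'
from h import *
im=read_camera('top'); c=cam('top')
hs={'lid':.12-.02,'spare_pot':.084,'sample_pot':.084,'sample_vial_mid':.066,'near_vial_mid':.065,'far_vial_mid':.07,'forceps_mid':.005,'tape_mid':.025}
for l,z in hs.items():
    for d in silhouettes('top',l)[:3]:
        x,y,w,h=d['extent']; v,u=np.nonzero(d['mask'])
        print(l,round(d['p'],2),d['extent'],np.round(ray(c,x+w/2-.5,y+h/2-.5,z),3), np.round([u.mean(),v.mean()],1))
a=im[180:260,180:265]; b=im[180:260,345:430]
o=np.hstack([cv2.resize(k,None,fx=4.6,fy=4.6,interpolation=2) for k in (a,b)])
cv2.imwrite('pics/crop1.png',o[:,:,::-1])
print(hold_point_z)
E
```

```text
lid 0.7 [372.6, 270.8, 24.1, 31.2] [ 0.373 -0.168  0.1  ] [385.  285.8]
lid 0.6 [379.4, 201.1, 30.7, 36.5] [ 0.503 -0.193  0.1  ] [393.7 216.9]
spare_pot 0.68 [362.4, 194.3, 52.1, 49.0] [ 0.506 -0.184  0.084] [386.3 218.5]
spare_pot 0.68 [195.6, 199.0, 54.1, 46.2] [0.506 0.147 0.084] [222.8 222.1]
sample_pot 0.97 [195.1, 200.4, 53.0, 46.5] [0.503 0.149 0.084] [222.7 222.2]
sample_vial_mid 0.68 [216.5, 214.2, 14.8, 13.1] [0.51  0.147 0.066] [222.9 221.1]
sample_vial_mid 0.68 [151.2, 208.3, 16.5, 14.8] [0.523 0.277 0.066] [160.  214.7]
near_vial_mid 0.44 [290.7, 227.9, 18.4, 13.6] [ 0.478 -0.007  0.065] [298.6 235.6]
far_vial_mid 0.7 [284.7, 177.6, 17.2, 16.2] [0.578 0.004 0.07 ] [292.5 184.5]
forceps_mid 0.67 [284.9, 158.5, 8.3, -1.9] [0.648 0.01  0.005] [289.2 156. ]
forceps_mid 0.25 [214.9, 214.3, 15.9, 13.1] [0.513 0.156 0.005] [223. 221.]
tape_mid 0.86 [195.8, 119.2, 46.7, 47.7] [0.679 0.159 0.025] [218.2 139.6]
0.0187
```

View pics/crop1.png

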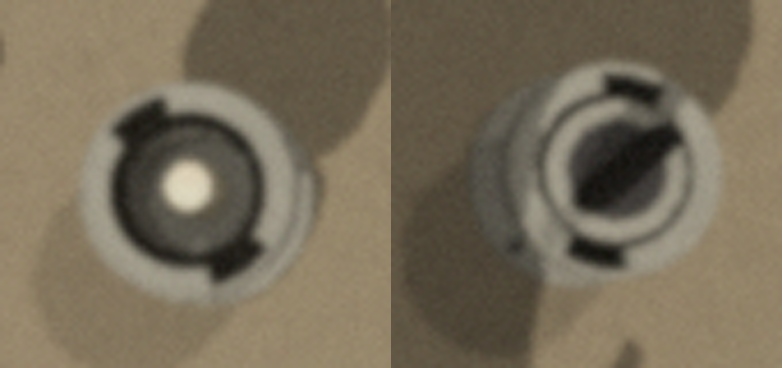

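Confirmed: the left pot is open with a white-capped vial and slots at crop (142,119) and (237,257). The right pot wears the steel lid with the black bar. I'll plan the first look above the sample pot, then the spare pot.

```bash
cat >> h.py <<'E'
def rel(target, yaw, s=None, pos=None, ori=None):
    """shift in tool cm and turn about tool x (deg) to reach TCP target, tool down, tool-y yaw (world deg)"""
    s=s or get_state(); A=rot(s['orientation']); y=np.array([np.cos(np.radians(yaw)),np.sin(np.radians(yaw)),0]); x=np.array([0,0,-1.]); B=np.c_[x,y,np.cross(x,y)]
    rv=R.from_matrix(A.T@B).as_rotvec(degrees=True)
    return rv, A.T@(np.array(target)-s['tcp_pos'])*100
def yaw(s=None):
    s=s or get_state(); A=rot(s['orientation']); return np.degrees(np.arctan2(A[1,1],A[0,1])), np.degrees(np.arccos(-A[2,0]))
E
python3 - <<'E'
from h import *
s=get_state(); print(rot(s['orientation']).round(3), yaw(s), s['tcp_pos'])
print(rel([.505,.148,.20],yaw(s)[0]))
# rough angles from top crop, pixel->world
c=cam('top')
def P(u,v,o,z): return ray(c,o+u/4.6-.4,180+v/4.6-.4,z)[:2]
for n,o,p,q,z in (('sample slots',180,(142,119),(237,257),.084),('spare slots',345,(632-391,90),(597-391,253),.084),('bar',345,(672-391,132),(582-391,200),.12)):
    a,b=P(*p,o,z),P(*q,o,z); d=a-b; print(n,(a+b)/2,np.degrees(np.arctan2(d[1],d[0])))
E
```

```text
[[ 0.     0.438  0.899]
 [ 0.     0.899 -0.438]
 [-1.     0.    -0.   ]] (np.float64(64.05524042045965), np.float64(0.007068178704074972)) [0.25158371 0.51708127 0.23135265]
(array([ 2.48138350e-08, -4.02945016e-04, -7.05668375e-03]), array([  3.13226921, -22.10170015,  38.93509524]))
sample slots [0.50869547 0.14992892] 33.59928190671303
spare slots [ 0.50831182 -0.19490672] -14.42143990562266
bar [ 0.50842824 -0.19159384] -54.59613810207791
```

Emit:
step_arm([
  [[0, 0, 0], [0, -2.2, 3.9], 8.5],
  [[0, 0, 0], [0, -2.2, 3.9], 8.5],
  [[0, 0, 0], [0, -2.2, 3.9], 8.5],
  [[0, 0, 0], [0, -2.2, 3.9], 8.5],
  [[0, 0, 0], [0, -2.2, 3.9], 8.5],
  [[0, 0, 0], [0.4, -2.2, 3.9], 8.5],
  [[0, 0, 0], [0.6, -2.2, 3.9], 8.5],
  [[0, 0, 0], [0.8, -2.2, 3.9], 8.5],
  [[0, 0, 0], [0.6, -2.2, 3.9], 8.5],
  [[0, 0, 0], [0.6, -2.2, 3.9], 8.5],
])

```text
clock: 1.6
tcp_pos: [0.5069, 0.147, 0.2013]
orientation: [0.689, 0.159, 0.689, -0.159]
wrist_force: [0.5, 0.7, -0.7]
finger_gap: 0.0845
```

```bash
python3 - <<'E'
from h import *
s=get_state(); im=read_camera('wrist'); s2=get_state(); cv2.imwrite('pics/w1.png',im[:,:,::-1]); print(s['tcp_pos'],s2['tcp_pos'],yaw(s),s['qvel'].round(3),s['clock'])
E
```

```text
[0.50689992 0.14698138 0.20131079] [0.51065644 0.14188755 0.20008353] (np.float64(64.05149480548354), np.float64(0.043625057586406134)) [-0.786  0.27   0.197 -0.08   0.003 -0.779] 1.6
```

View pics/w1.png

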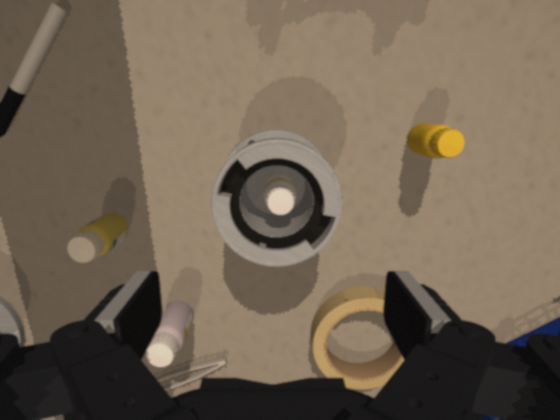

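The open pot is centred at about (277,202), slots at (234,177) and (322,231), but the arm was still moving. I'll retake the picture and rectify it onto the rim plane.

```bash
cat >> h.py <<'E'
def rect(im,c,x0,y0,z,half=.06,s=6000):
    """top-down world map: col=(x-x0+half)*s, row=(y0+half-y)*s"""
    K,Rm,t=c; src=np.array([[x0-half,y0+half,z],[x0+half,y0+half,z],[x0+half,y0-half,z],[x0-half,y0-half,z]])
    n=2*half*s; H=cv2.getPerspectiveTransform(proj(c,src).astype(np.float32),np.float32([[0,0],[n,0],[n,n],[0,n]]))
    return cv2.warpPerspective(im,H,(int(n),int(n)),flags=cv2.INTER_CUBIC)
E
python3 - <<'E'
from h import *
for i in range(2):
    s=get_state(); im=read_camera('wrist'); s2=get_state(); print(s['tcp_pos'],s['clock'],np.abs(s['qvel']).max())
np.save('w2.npy',im); c=cam('wrist',s); ct=cam('top'); it=read_camera('top')
a=rect(im,c,.508,.149,.084,s=3200); b=rect(it,ct,.508,.149,.084,s=3200)
cv2.imwrite('pics/r2.png',np.hstack([a,b])[:,:,::-1])
import pickle; pickle.dump((im,s),open('w2.pkl','wb'))
E
```

```text
[0.51065644 0.14188755 0.20008353] 1.65 0.14633505521434512
[0.50866295 0.14444144 0.20037378] 1.7 0.07124861643893399
```

View pics/r2.png

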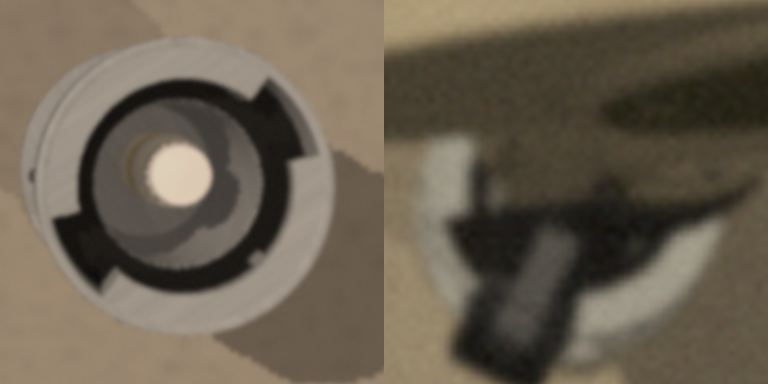

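```bash
cat >> h.py <<'E'
from scipy.optimize import minimize
def fitpot(im,c,x0,y0,th0,z=.084,dbg=None,use_outer=True):
    g=cv2.cvtColor(im,cv2.COLOR_RGB2GRAY).astype(np.float32); K,Rm,t=c
    g=cv2.GaussianBlur(g,(0,0),.6)
    def samp(r,a,p):
        P=np.stack([p[0]+r*np.cos(a),p[1]+r*np.sin(a),np.full(a.shape,z)],-1).reshape(-1,3)
        q=proj(c,P).astype(np.float32); return cv2.remap(g,q[:,0].reshape(1,-1),q[:,1].reshape(1,-1),cv2.INTER_LINEAR).reshape(a.shape)
    A=np.radians(np.arange(0,180,1.)); rr=np.array([.033,.035,.0365,.038,.0395,.041,.0415])
    def cost(p):
        th=p[2]; C=0
        rel=np.degrees(A)-90   # -90..89 from th
        for k in (0,np.pi):
            a=A-np.pi/2+np.radians(th)+k
            R_,A_=np.meshgrid(np.array([.0355,.037,.0385,.040,.0415]),a,indexing='ij')
            v=samp(R_,A_,p[:2]); ins=np.abs(rel)<18.5; out=np.abs(rel)>21.5
            C+=v[:,ins&(np.abs(rel)>12)].mean()-v[:,out&(np.abs(rel)<28)].mean()
            # inner edge
            ao=a[out]; C+=0.7*(samp(np.full(ao.shape,.0325),ao,p[:2])-samp(np.full(ao.shape,.0355),ao,p[:2])).mean()
        return float(C)
    best=None
    for dth in (-8,0,8):
        for dx in (-.003,0,.003):
            for dy in (-.003,0,.003):
                p0=np.array([x0+dx,y0+dy,th0+dth]); 
                m=minimize(lambda q:cost(p0+q*np.array([.001,.001,1])),[0,0,0],method='Nelder-Mead',options=dict(initial_simplex=[[0,0,0],[2,0,0],[0,2,0],[0,0,4]]))
                if best is None or m.fun<best[0]: best=(m.fun,p0+m.x*np.array([.001,.001,1]))
    return best
def overlay(im,c,x,y,th,z=.084,rads=(.034,.047),rr=(.034,.043)):
    o=im.copy()
    for r in rads:
        a=np.linspace(0,2*np.pi,200); q=proj(c,np.c_[x+r*np.cos(a),y+r*np.sin(a),a*0+z]); cv2.polylines(o,[np.round(q*8).astype(int)],True,(255,0,0),1,cv2.LINE_AA,3)
    for d in (-20,20,160,200):
        a=np.radians(th+d); q=proj(c,[[x+r*np.cos(a),y+r*np.sin(a),z] for r in rr]); cv2.polylines(o,[np.round(q*8).astype(int)],False,(0,255,0),1,cv2.LINE_AA,3)
    return o
E
python3 - <<'E'
from h import *
import pickle; im,s=pickle.load(open('w2.pkl','rb')); c=cam('wrist',s)
f,p=fitpot(im,c,.508,.149,33); print(f,p)
o=overlay(im,c,*p); u,v=proj(c,[[p[0],p[1],.084]])[0]; u,v=int(u),int(v)
cv2.imwrite('pics/o2.png',cv2.resize(o[v-75:v+75,u-90:u+90],None,fx=4,fy=4,interpolation=2)[:,:,::-1])
print(get_state()['tcp_pos'], rel([.508,-.193,.2],64)[1])
E
```

```text
-341.6609191894531 [ 0.50538369  0.15088836 32.69851613]
[0.50624938 0.14768078 0.20101112] [  0.09012174 -30.51688999  15.14549704]
```

View pics/o2.png

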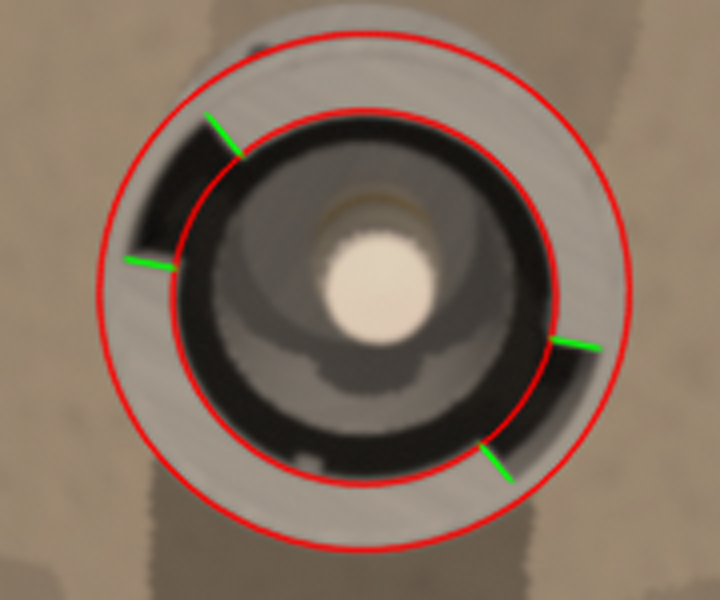

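```bash
python3 - <<'E'
from h import *
s=get_state(); im=read_camera('wrist'); c=cam('wrist',s); print(s['tcp_pos'],np.abs(s['qvel']).max(),get_state()['tcp_pos'])
f,p=fitpot(im,c,.505,.15,33); print(f,p)
E
```

```text
[0.50624938 0.14768078 0.20101112] 0.04199618944822852 [0.50572589 0.14864337 0.20126856]
-338.2523193359375 [ 0.50539761  0.15084613 32.6683036 ]
```

Emit:
step_arm([
  [[0, 0, 0], [0, -3.0, 1.5], 8.5],
  [[0, 0, 0], [0, -3.5, 1.7], 8.5],
  [[0, 0, 0], [0, -4.0, 2.0], 8.5],
  [[0, 0, 0], [0, -4.0, 2.0], 8.5],
  [[0, 0, 0], [0, -4.0, 2.0], 8.5],
  [[0, 0, 0], [0, -4.0, 2.0], 8.5],
  [[0, 0, 0], [0, -4.0, 2.0], 8.5],
  [[0, 0, 0], [0, -3.0, 1.5], 8.5],
  [[0, 0, 0], [0, -1.0, 0.5], 8.5],
  [[0, 0, 0], [0, 0, 0], 8.5],
])

```text
clock: 2.85
tcp_pos: [0.5095, -0.1919, 0.2014]
orientation: [0.689, 0.159, 0.689, -0.159]
wrist_force: [-0.4, 0.2, 0.1]
finger_gap: 0.085
```

```bash
python3 - <<'E'
from h import *
import pickle
read_camera('top')
s=get_state(); im=read_camera('wrist'); c=cam('wrist',s); print(s['clock'],s['tcp_pos'],yaw(s),np.abs(s['qvel']).max(),get_state()['tcp_pos'])
pickle.dump((im,s),open('w3.pkl','wb'))
f,p=fitpot(im,c,.508,-.193,-14); print(f,p)
o=overlay(im,c,*p); u,v=proj(c,[[p[0],p[1],.084]])[0]; u,v=int(u),int(v)
a=cv2.resize(o[max(v-75,0):v+75,u-90:u+90],None,fx=4,fy=4,interpolation=2)
cv2.imwrite('pics/o3.png',a[:,:,::-1])
E
```

```text
2.9 [ 0.50927725 -0.19083142  0.20136616] (np.float64(64.09755516938124), np.float64(0.05306125181639752)) 0.02394696328858898 [ 0.50923796 -0.1902509   0.20137654]
-303.5400085449219 [  0.50641131  -0.19491674 -14.52879846]
```

View pics/o3.png

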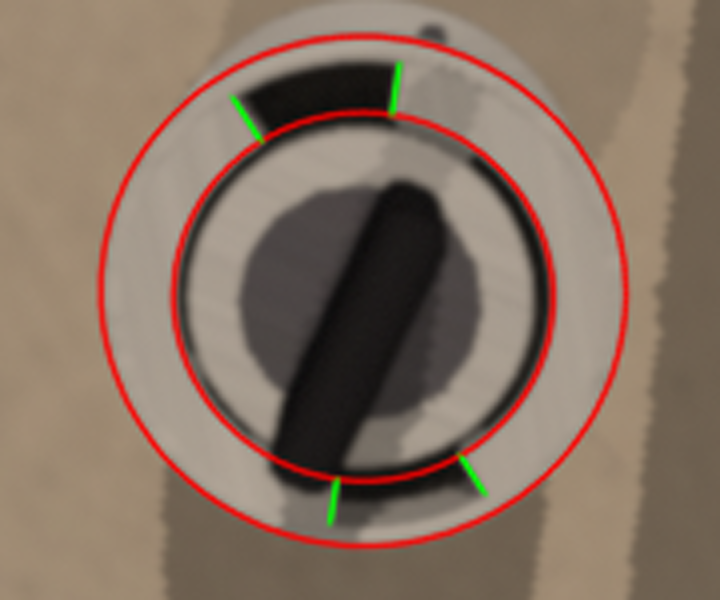

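```bash
cat >> h.py <<'E'
def fitbar(im,c,x0,y0,th0,z0=.084,thr=40):
    g=cv2.cvtColor(im,cv2.COLOR_RGB2GRAY); u0,v0=proj(c,[[x0,y0,z0+.02]])[0]
    yy,xx=np.mgrid[:420,:560]
    S=4; u0,v0=int(u0)-50,int(v0)-50
    G=cv2.resize(g[v0:v0+100,u0:u0+100].astype(np.float32),None,fx=S,fy=S,interpolation=cv2.INTER_LINEAR)
    # disc area only
    def poly(p):
        a=np.radians(p[2]); e=np.array([np.cos(a),np.sin(a)]); n=np.array([-e[1],e[0]]); P=[]
        t=np.linspace(0,2*np.pi,48,endpoint=False)
        pts=[]
        for z in (z0,z0+.036):
            for tt in t:
                q=np.array([np.cos(tt),np.sin(tt)])*.006; q[0]+=np.sign(q[0])*.019
                w=p[:2]+e*q[0]+n*q[1]; pts.append([w[0],w[1],z])
        q=(proj(c,pts)-[u0,v0]+.5)*S-.5
        return cv2.convexHull(q.astype(np.float32))
    def mask(p,grow=0):
        m=np.zeros(G.shape,np.uint8); cv2.fillPoly(m,[np.round(poly(p)*8).astype(np.int32)],1,cv2.LINE_8,3); return m
    ker=cv2.getStructuringElement(cv2.MORPH_ELLIPSE,(13,13))
    def cost(p):
        m=mask(p); i=cv2.erode(m,ker)>0; o=(cv2.dilate(m,ker)>0)&(m==0); inn=(m>0)&~i
        return float(np.minimum(G[inn],90).mean()-np.minimum(G[o],90).mean())
    best=None
    for dx in (-2,0,2):
        for dy in (-2,0,2):
            p0=np.array([x0+dx*.001,y0+dy*.001,th0]); sc=np.array([.001,.001,1])
            m=minimize(lambda q:cost(p0+q*sc),[0,0,0],method='Nelder-Mead',options=dict(initial_simplex=[[0,0,0],[2,0,0],[0,2,0],[0,0,5]],xatol=.02,fatol=.01))
            if best is None or m.fun<best[0]: best=(m.fun,p0+m.x*sc)
    h=poly(best[1])[:,0]; h=(h+.5)/S-.5+[u0,v0]
    return best[0],best[1],h
E
python3 - <<'E'
from h import *
import pickle
im,s=pickle.load(open('w3.pkl','rb')); c=cam('wrist',s)
f,p,h=fitbar(im,c,.5064,-.195,-54); print(f,p)
o=im.copy(); a=np.linspace(0,6.283,200); q=proj(c,np.c_[p[0]+.031*np.cos(a),p[1]+.031*np.sin(a),a*0+.084])
for k,col in ((h,(0,255,0)),(q,(255,0,0))): cv2.polylines(o,[np.round(k*8).astype(int)],True,col,1,cv2.LINE_AA,3)
u,v=map(int,q.mean(0)); cv2.imwrite('pics/o4.png',cv2.resize(o[v-75:v+75,u-90:u+90],None,fx=4,fy=4,interpolation=2)[:,:,::-1])
E
```

```text
-21.588905334472656 [  0.50520689  -0.19463576 -49.98723342]
```

View pics/o4.png

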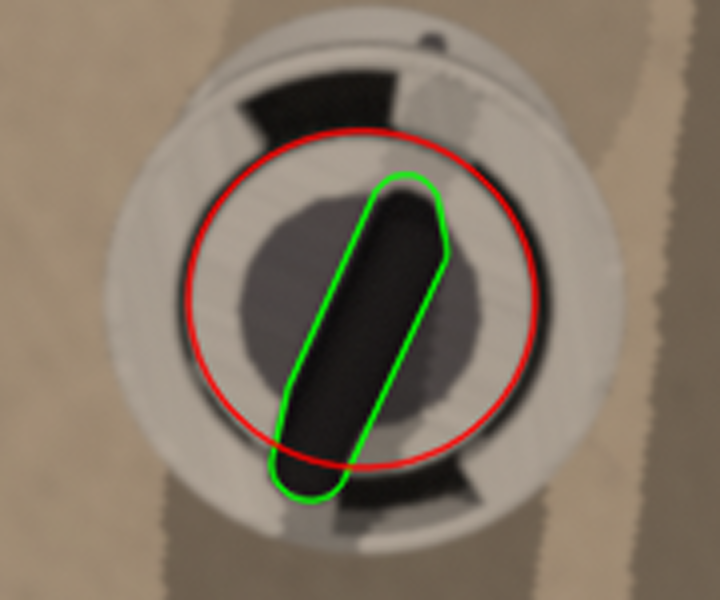

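```bash
python3 - <<'E'
from h import *
s=get_state(); print(s['tcp_pos'],yaw(s), rel([.506,-.195,.0885],40)[0])
y=np.radians(40.1); d=np.array([.506,-.195])-s['tcp_pos'][:2]
print('after turn: y',100*d@[np.cos(y),np.sin(y)],'z',100*d@[np.sin(y),-np.cos(y)])
E
```

```text
[ 0.50923796 -0.1902509   0.20137654] (np.float64(64.15484754627117), np.float64(0.058002072896671704)) [24.15485986 -0.0456426  -0.03648653]
after turn: y -0.5535790637696998 z 0.15470426039748675
```

Emit:
step_arm([
  [[6, 0, 0], [0, 0, 0], 8.5],
  [[6, 0, 0], [0, 0, 0], 8.5],
  [[6, 0, 0], [0.5, 0, 0], 8.5],
  [[6, 0, 0], [1, 0, 0], 8.5],
  [[0, 0, 0], [1.5, -0.2, 0.1], 8.5],
  [[0, 0, 0], [1.5, -0.1, 0.05], 8.5],
  [[0, 0, 0], [1, -0.1, 0], 8.5],
  [[0, 0, 0], [0.5, 0, 0], 8.5],
  [[0, 0, 0], [0, 0, 0], 8.5],
  [[0, 0, 0], [0, 0, 0], 8.5],
])

```text
clock: 3.95
tcp_pos: [0.5075, -0.1955, 0.1418]
orientation: [0.641, 0.298, 0.641, -0.298]
wrist_force: [-0.1, -0.0, -0.0]
finger_gap: 0.085
```

```bash
python3 - <<'E'
from h import *
for i in range(3):
    s=get_state(); print(s['clock'],s['tcp_pos'],yaw(s)); im=read_camera('wrist')
c=cam('wrist',s); f,p=fitpot(im,c,.508,-.193,-14); print(f,p)
f,p,h=fitbar(im,c,p[0],p[1],-50); print(f,p)
o=im.copy(); cv2.polylines(o,[np.round(h*8).astype(int)],True,(0,255,0),1,cv2.LINE_AA,3)
cv2.imwrite('pics/w5.png',o[:,:,::-1]); s=get_state();print(s['tcp_pos'],rel([.506,-.195,.0885],p[2]+90))
E
```

```text
3.95 [ 0.50754304 -0.19547813  0.14182246] (np.float64(40.09741770522227), np.float64(0.03886952106442173))
4.0 [ 0.50768091 -0.19574087  0.14200144] (np.float64(40.0834293742944), np.float64(0.06549186071049255))
4.05 [ 0.50769958 -0.19593528  0.14203058] (np.float64(40.06894132562661), np.float64(0.07506927116763581))
-320.410400390625 [  0.50633034  -0.19464209 -14.27239586]
-21.90412139892578 [  0.50734958  -0.19613829 -49.98423242]
[ 0.5076474  -0.19601006  0.1419774 ] (array([ 0.04229933,  0.06408836, -0.03133319]), array([ 5.3474976 , -0.06400904, -0.18931217]))
```

View pics/w5.png

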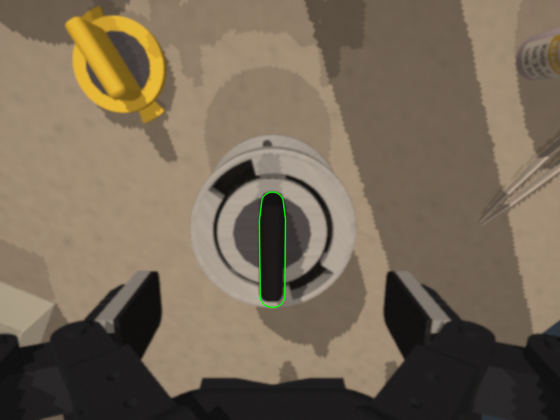

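The bar at (272,250) sits centred between the open jaws and the angle agrees at -50°, while the yellow lid at (115,65) is well clear. Descending and closing.

Emit:
step_arm([
  [[0, 0, 0], [1.2, 0, -0.1], 8.5],
  [[0, 0, 0], [1.5, 0, 0], 8.5],
  [[0, 0, 0], [1.3, 0, 0], 8.5],
  [[0, 0, 0], [0.8, 0, 0], 6],
  [[0, 0, 0], [0.4, 0, 0], 4],
  [[0, 0, 0], [0.1, 0, 0], 2.5],
  [[0, 0, 0], [0, 0, 0], 1.8],
  [[0, 0, 0], [0, 0, 0], 1.0],
  [[0, 0, 0], [0, 0, 0], 0.8],
  [[0, 0, 0], [0, 0, 0], 0.8],
], force=40)

```text
clock: 5.1
tcp_pos: [0.507, -0.1954, 0.0889]
orientation: [0.641, 0.298, 0.641, -0.299]
wrist_force: [0.3, -0.3, 2.1]
finger_gap: 0.0115
```

```bash
python3 - <<'E'
from h import *
s=get_state(); print(s['clock'],s['tcp_pos'],yaw(s),s['wrist_force'],s['ft_torque'],s['finger_gap'])
im=read_camera('wrist'); cv2.imwrite('pics/w6.png',im[:,:,::-1])
E
```

```text
5.1 [ 0.50701009 -0.19535742  0.0889283 ] (np.float64(40.05744301624801), np.float64(0.07807205807498523)) [ 0.2606604  -0.2805282   2.09789888] [0.01424507 0.0313572  0.03509069] 0.011541297881744867
```

View pics/w6.png

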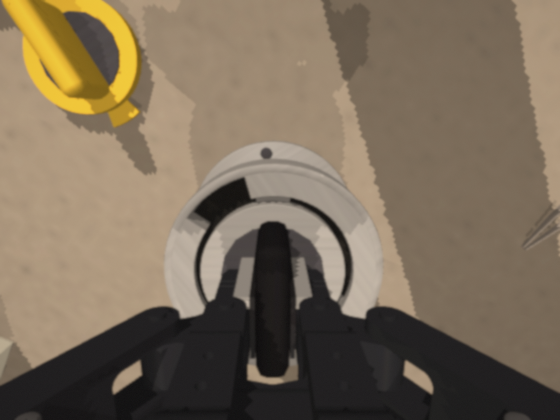

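Gripped, with a gap of 11.5 mm. Turning anticlockwise to the slots.

Emit:
step_arm([
  [[-3, 0, 0], [0, 0, 0], 0.8],
  [[-5, 0, 0], [0, 0, 0], 0.8],
  [[-6, 0, 0], [0, 0, 0], 0.8],
  [[-6, 0, 0], [0, 0, 0], 0.8],
  [[-6, 0, 0], [0, 0, 0], 0.8],
  [[-5, 0, 0], [0, 0, 0], 0.8],
  [[-3.5, 0, 0], [0, 0, 0], 0.8],
  [[-1, 0, 0], [0, 0, 0], 0.8],
  [[0, 0, 0], [0, 0, 0], 0.8],
  [[0, 0, 0], [0, 0, 0], 0.8],
], force=50)

```text
clock: 6.15
tcp_pos: [0.5071, -0.1954, 0.0889]
orientation: [0.702, 0.089, 0.701, -0.089]
wrist_force: [-0.2, 0.9, 6.2]
finger_gap: 0.0113
```

```bash
python3 - <<'E'
from h import *
s=get_state(); print(s['clock'],s['tcp_pos'],yaw(s),s['wrist_force'],s['ft_torque'],s['finger_gap'])
im=read_camera('wrist'); c=cam('wrist',s); a=rect(im,c,.5064,-.1949,.084,s=4000)
cv2.imwrite('pics/w7.png',np.hstack([cv2.resize(im[100:360,130:430],(554,480)),a[:, :]][:1])[:,:,::-1])
E
```

```text
6.15 [ 0.50705279 -0.1953719   0.08893139] (np.float64(75.50042017061962), np.float64(0.0810313726766478)) [-0.24039692  0.87639973  6.21669618] [0.11495646 0.04265723 0.05345143] 0.011317312527178023
```

View pics/w7.png

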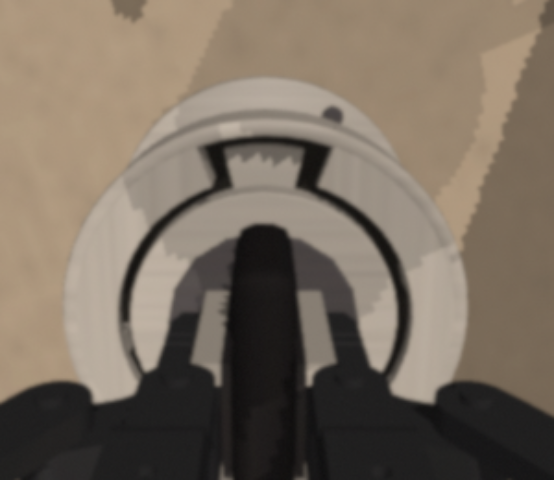

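The lug is centred in the slot at (265,165), with dark margins on both sides. Lifting straight.

Emit:
step_arm([
  [[0, 0, 0], [-0.2, 0, 0], 0.8],
  [[0, 0, 0], [-0.4, 0, 0], 0.8],
  [[0, 0, 0], [-0.5, 0, 0], 0.8],
  [[0, 0, 0], [-0.6, 0, 0], 0.8],
  [[0, 0, 0], [-0.8, 0, 0], 0.8],
  [[0, 0, 0], [-1.0, 0, 0], 0.8],
  [[0, 0, 0], [-1.0, 0, 0], 0.8],
  [[0, 0, 0], [-0.8, 0, 0], 0.8],
  [[0, 0, 0], [-0.4, 0, 0], 0.8],
  [[0, 0, 0], [0, 0, 0], 0.8],
], force=60)

```text
clock: 7.2
tcp_pos: [0.507, -0.1953, 0.1462]
orientation: [0.702, 0.089, 0.701, -0.089]
wrist_force: [-0.7, 0.4, -0.5]
finger_gap: 0.0113
```

```bash
python3 - <<'E'
from h import *
s=get_state(); print(s['clock'],s['tcp_pos'],yaw(s),s['wrist_force'],s['ft_torque'],s['finger_gap'])
im=read_camera('wrist'); cv2.imwrite('pics/w8.png',im[:,:,::-1])
im=read_camera('side'); cv2.imwrite('pics/s8.png',cv2.resize(im[100:320,180:400],None,fx=2.6,fy=2.6)[:,:,::-1])
E
```

```text
7.2 [ 0.50701473 -0.19534534  0.14615232] (np.float64(75.5544820341495), np.float64(0.08623460229885627)) [-0.68500738  0.37107281 -0.52143612] [ 0.02821653 -0.05388513 -0.04509654] 0.011272368895639321
```

View pics/w8.png

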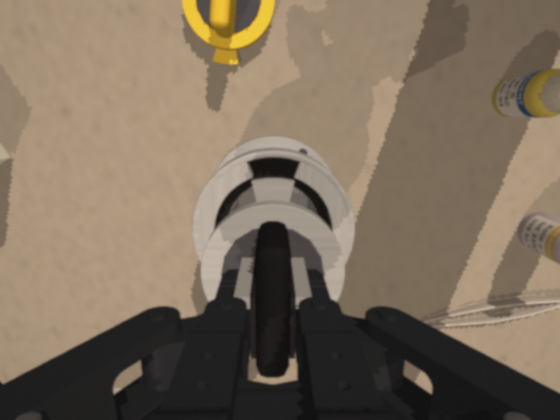

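View pics/s8.png

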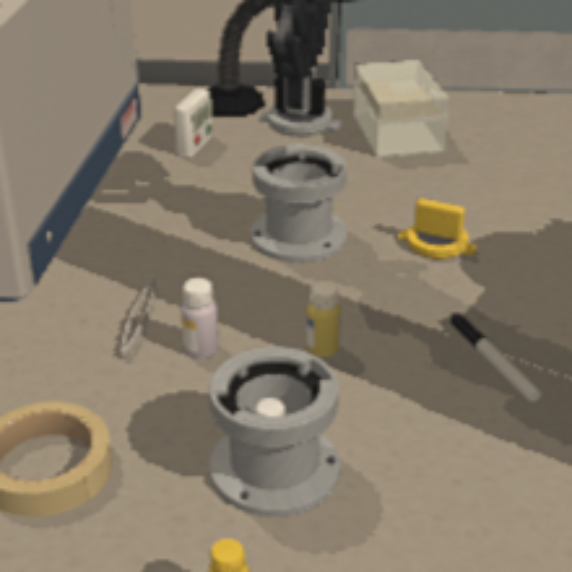

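```bash
python3 - <<'E'
from h import *
s=get_state(); im=read_camera('wrist'); c=cam('wrist',s); A=rot(s['orientation']); z=s['tcp_pos'][2]-.0049
g=cv2.cvtColor(im,cv2.COLOR_RGB2GRAY)
a=cv2.resize(im[130:290,180:370],None,fx=4,fy=4,interpolation=2)
# predicted disc + lugs with lid centre at TCP + dz*toolz
for dz,col in ((0,(255,0,0)),(-.0015,(0,255,0)),(.0015,(0,0,255))):
    C=s['tcp_pos']+A[:,2]*dz; t=np.linspace(0,6.283,200)
    q=proj(c,np.c_[C[0]+.031*np.cos(t),C[1]+.031*np.sin(t),t*0+z]); q=(q-[180,130]+.5)*4-.5
    cv2.polylines(a,[np.round(q*8).astype(int)],True,col,1,cv2.LINE_AA,3)
    L=[C+A[:,2]*-r+A[:,1]*w+np.array([0,0,z-.007-C[2]]) for r,w in ((.031,-.009),(.040,-.009),(.040,.009),(.031,.009))]
    q=(proj(c,L)-[180,130]+.5)*4-.5; cv2.polylines(a,[np.round(q*8).astype(int)],False,col,1,cv2.LINE_AA,3)
cv2.imwrite('pics/w9.png',a[:,:,::-1])
print(s['tcp_pos'],yaw(s),rel([.5054,.1509,.146],122.7))
E
```

```text
[ 0.50643608 -0.19501621  0.14513884] (np.float64(75.55551938646481), np.float64(0.013907877212380581)) (array([-4.71468032e+01, -2.91072729e-02, -3.17304800e-02]), array([-0.09533931, 33.46829566, -8.71237294]))
```

View pics/w9.png

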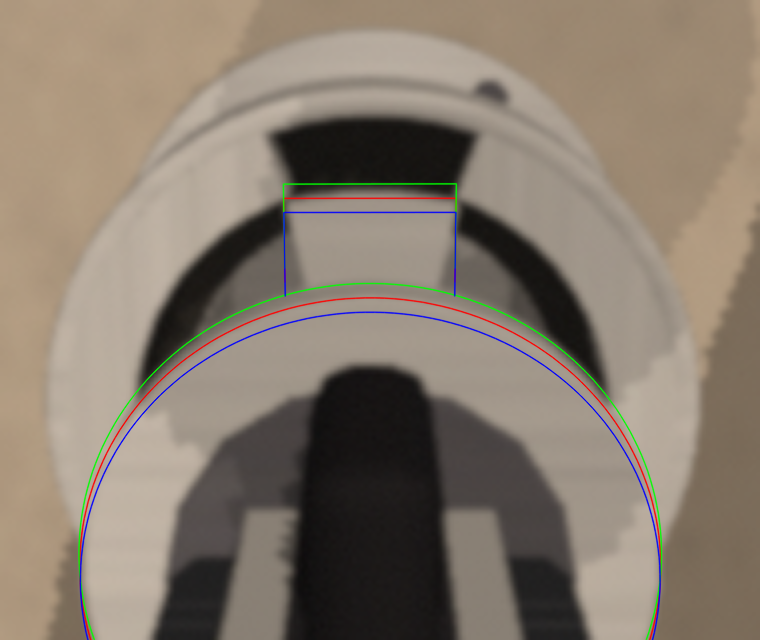

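Lifted level and gripped, with the lid centre about 0.7 mm from the TCP. Carrying it over to the sample pot.

Emit:
step_arm([
  [[0, 0, 0], [0, 1.6, -0.4], 0.8],
  [[0, 0, 0], [0, 3.0, -0.8], 0.8],
  [[0, 0, 0], [0, 4.0, -1.0], 0.8],
  [[0, 0, 0], [0, 4.4, -1.2], 0.8],
  [[0, 0, 0], [0, 4.5, -1.2], 0.8],
  [[0, 0, 0], [0, 4.5, -1.2], 0.8],
  [[0, 0, 0], [0, 4.4, -1.1], 0.8],
  [[0, 0, 0], [0, 3.8, -1.0], 0.8],
  [[0, 0, 0], [0, 2.3, -0.6], 0.8],
  [[0, 0, 0], [0, 1.0, -0.3], 0.8],
], force=60)

```text
clock: 8.35
tcp_pos: [0.5037, 0.1543, 0.1449]
orientation: [0.701, 0.088, 0.702, -0.087]
wrist_force: [-0.2, -0.7, -1.7]
finger_gap: 0.011
```

Emit:
step_arm([
  [[-3, 0, 0], [0, 0, 0], 0.8],
  [[-6, 0, 0], [0, 0, 0], 0.8],
  [[-7, 0, 0], [0, 0, 0], 0.8],
  [[-7, 0, 0], [0, 0, 0], 0.8],
  [[-7, 0, 0], [0, 0, 0], 0.8],
  [[-7, 0, 0], [0, 0, 0], 0.8],
  [[-6, 0, 0], [0, 0, 0], 0.8],
  [[-3, 0, 0], [0, 0, 0], 0.8],
  [[-1, 0, 0], [0, 0, 0], 0.8],
  [[0, 0, 0], [0, 0, 0], 0.8],
])

```text
clock: 9.35
tcp_pos: [0.5045, 0.1511, 0.1451]
orientation: [0.679, -0.198, 0.679, 0.198]
wrist_force: [0.1, 0.3, -1.4]
finger_gap: 0.0111
```

```bash
python3 - <<'E'
from h import *
read_camera('top'); read_camera('top'); read_camera('top')
s=get_state(); im=read_camera('wrist'); cv2.imwrite('pics/w10.png',im[:,:,::-1])
print(s['clock'],s['tcp_pos'],yaw(s),s['wrist_force'],s['finger_gap'],rel([.506,.1513,.146],122.7))
E
```

```text
9.5 [0.50476702 0.15120533 0.14520813] (np.float64(122.5030631023756), np.float64(0.010364795376875471)) [ 0.92976613 -0.99218591 -1.17535765] 0.010891370112541779 (array([-0.18379407, -0.00356027, -0.00309757]), array([-0.07509307, -0.05752615,  0.10521088]))
```

View pics/w10.png

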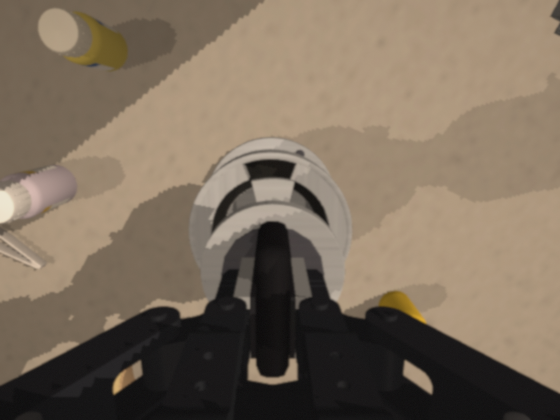

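The lug hangs above the slot at (270,185). A small correction, then lowering to just above the flange.

Emit:
step_arm([
  [[0, 0, 0], [0.2, -0.05, 0.1], 0.8],
  [[0, 0, 0], [0.6, 0, 0], 0.8],
  [[0, 0, 0], [0.9, 0, 0], 0.8],
  [[0, 0, 0], [0.9, 0, 0], 0.8],
  [[0, 0, 0], [0.8, 0, 0], 0.8],
  [[0, 0, 0], [0.5, 0, 0], 0.8],
  [[0, 0, 0], [0.2, 0, 0], 0.8],
  [[0, 0, 0], [0, 0, 0], 0.8],
  [[0, 0, 0], [0, 0, 0], 0.8],
  [[0, 0, 0], [0, 0, 0], 0.8],
])

```text
clock: 10.55
tcp_pos: [0.5063, 0.1515, 0.1047]
orientation: [0.679, -0.198, 0.678, 0.198]
wrist_force: [0.6, -0.4, -2.1]
finger_gap: 0.0115
```

```bash
python3 - <<'E'
from h import *
s=get_state(); im=read_camera('wrist'); c=cam('wrist',s)
a=overlay(im,c,.5054,.1509,32.7); cv2.imwrite('pics/w11.png',np.hstack([cv2.resize(k[140:330,180:370],None,fx=2.1,fy=2.1,interpolation=2) for k in (im,a)])[:,:,::-1])
print(s['clock'],s['tcp_pos'],yaw(s),s['wrist_force'],s['finger_gap'],rel([.506,.1513,.0889],122.7))
E
```

```text
10.55 [0.50633837 0.15147403 0.10471095] (np.float64(122.55885226923283), np.float64(0.050162910812503875)) [ 0.5514471  -0.3765118  -2.08204734] 0.011539271014935506 (array([-0.14450744,  0.04738042,  0.01811475]), array([ 1.58088278,  0.00583727, -0.0375622 ]))
```

View pics/w11.png

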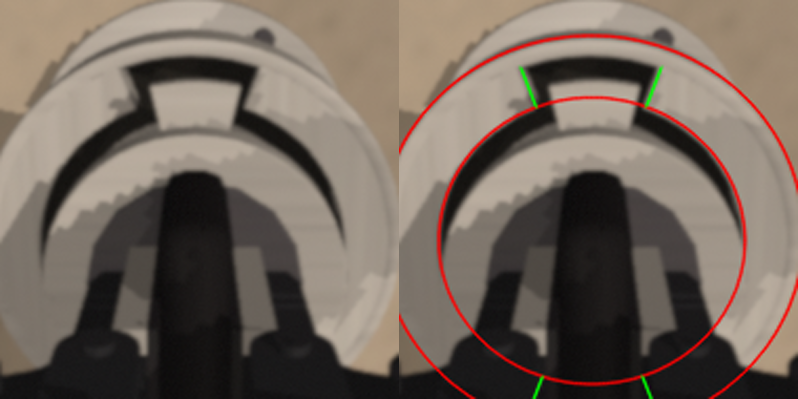

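Lug centred in the slot at (195,100). Lowering onto the seat.

Emit:
step_arm([
  [[0, 0, 0], [0.2, 0, 0], 0.8],
  [[0, 0, 0], [0.3, 0, 0], 0.8],
  [[0, 0, 0], [0.3, 0, 0], 0.8],
  [[0, 0, 0], [0.3, 0, 0], 0.8],
  [[0, 0, 0], [0.2, 0, 0], 0.8],
  [[0, 0, 0], [0.15, 0, 0], 0.8],
  [[0, 0, 0], [0.1, 0, 0], 0.8],
  [[0, 0, 0], [0, 0, 0], 0.8],
  [[0, 0, 0], [0, 0, 0], 0.8],
  [[0, 0, 0], [0, 0, 0], 0.8],
])

```text
clock: 11.6
tcp_pos: [0.506, 0.1514, 0.0889]
orientation: [0.679, -0.198, 0.679, 0.198]
wrist_force: [-1.9, 0.2, 1.3]
finger_gap: 0.0112
```

```bash
python3 - <<'E'
from h import *
s=get_state(); im=read_camera('wrist')
cv2.imwrite('pics/w12.png',cv2.resize(im[140:330,160:390],None,fx=2.5,fy=2.5,interpolation=2)[:,:,::-1])
print(s['clock'],s['tcp_pos'],yaw(s),s['wrist_force'],s['finger_gap'])
E
```

```text
11.6 [0.50602045 0.15140092 0.08894164] (np.float64(122.55672414918754), np.float64(0.011565947291717208)) [-1.85951016  0.23765576  1.34025191] 0.0112208741151996
```

View pics/w12.png

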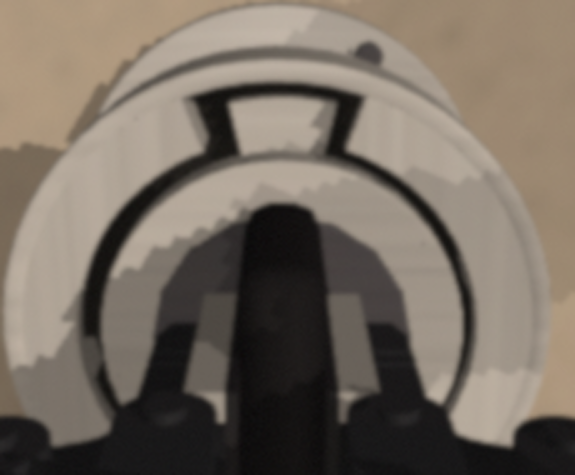

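Seated: TCP z 0.0889 is the same as in the spare pot, and the lid's weight is off the wrist. Turning clockwise.

Emit:
step_arm([
  [[3, 0, 0], [0, 0, 0], 0.8],
  [[5, 0, 0], [0, 0, 0], 0.8],
  [[7, 0, 0], [0, 0, 0], 0.8],
  [[7, 0, 0], [0, 0, 0], 0.8],
  [[7, 0, 0], [0, 0, 0], 0.8],
  [[7, 0, 0], [0, 0, 0], 0.8],
  [[7, 0, 0], [0, 0, 0], 0.8],
  [[6, 0, 0], [0, 0, 0], 0.8],
  [[3, 0, 0], [0, 0, 0], 0.8],
  [[2, 0, 0], [0, 0, 0], 0.8],
])

```text
clock: 12.65
tcp_pos: [0.5064, 0.1514, 0.0889]
orientation: [0.695, 0.132, 0.694, -0.132]
wrist_force: [0.2, 0.1, 0.5]
finger_gap: 0.0112
```

```bash
python3 - <<'E'
from h import *
s=get_state(); print(s['clock'],s['tcp_pos'],yaw(s),s['wrist_force'],s['ft_torque'],s['tau'][5],s['finger_gap'])
E
```

```text
12.65 [0.50643047 0.15143942 0.08894134] (np.float64(68.44936585258553), np.float64(0.05027357027835922)) [0.18022627 0.06688897 0.46961911] [-0.00742775 -0.03442385 -0.00650645] -0.22414283361285925 0.0112174722520686
```

Expected stop at about yaw 62.7°. I'll press on in small steps until the torque rises.

Emit:
step_arm([
  [[1, 0, 0], [0, 0, 0], 0.8],
  [[1, 0, 0], [0, 0, 0], 0.8],
  [[1, 0, 0], [0, 0, 0], 0.8],
  [[1, 0, 0], [0, 0, 0], 0.8],
  [[1, 0, 0], [0, 0, 0], 0.8],
  [[1, 0, 0], [0, 0, 0], 0.8],
  [[0.5, 0, 0], [0, 0, 0], 0.8],
  [[0.5, 0, 0], [0, 0, 0], 0.8],
  [[0, 0, 0], [0, 0, 0], 0.8],
  [[0, 0, 0], [0, 0, 0], 0.8],
])

```text
clock: 13.65
tcp_pos: [0.5059, 0.1511, 0.089]
orientation: [0.686, 0.173, 0.685, -0.174]
wrist_force: [-2.0, -3.7, 5.4]
finger_gap: 0.0111
```

```bash
python3 - <<'E'
from h import *
s=get_state(); print(s['clock'],s['tcp_pos'],yaw(s),s['wrist_force'],s['ft_torque'],s['tau'][5],s['finger_gap'])
E
```

```text
13.65 [0.50585145 0.15107609 0.08896039] (np.float64(61.59175811178318), np.float64(0.045727906247561394)) [-2.03505145 -3.74220047  5.41491216] [-0.79296763  0.36857055  1.02696399] 1.0464762523770332 0.011059592924881135
```

Emit:
step_arm([
  [[0.5, 0, 0], [0, 0, 0], 0.8],
  [[0.5, 0, 0], [0, 0, 0], 0.8],
  [[0, 0, 0], [0, 0, 0], 0.8],
  [[0, 0, 0], [0, 0, 0], 0.8],
  [[0, 0, 0], [0, 0, 0], 0.8],
  [[0, 0, 0], [0, 0, 0], 0.8],
  [[0, 0, 0], [0, 0, 0], 0.8],
  [[0, 0, 0], [0, 0, 0], 0.8],
  [[0, 0, 0], [0, 0, 0], 0.8],
  [[0, 0, 0], [0, 0, 0], 0.8],
])

```text
clock: 14.65
tcp_pos: [0.5059, 0.1511, 0.089]
orientation: [0.684, 0.179, 0.684, -0.179]
wrist_force: [-2.1, -4.2, 5.3]
finger_gap: 0.0109
```

```bash
python3 - <<'E'
from h import *
s=get_state(); print(s['clock'],s['tcp_pos'],yaw(s),s['wrist_force'],s['ft_torque'],s['tau'][5],s['finger_gap'])
im=read_camera('wrist'); c=cam('wrist',s)
a=overlay(im,c,.5054,.1509,32.7); cv2.imwrite('pics/w13.png',np.hstack([cv2.resize(k[140:330,180:370],None,fx=2.1,fy=2.1,interpolation=2) for k in (im,a)])[:,:,::-1])
E
```

```text
14.65 [0.50585227 0.15108131 0.08898261] (np.float64(60.64337226759577), np.float64(0.05130631600042719)) [-2.11750199 -4.22288601  5.27643952] [-0.82106339  0.40004966  1.43296705] 1.4183971658349037 0.010857324990661714
```

View pics/w13.png

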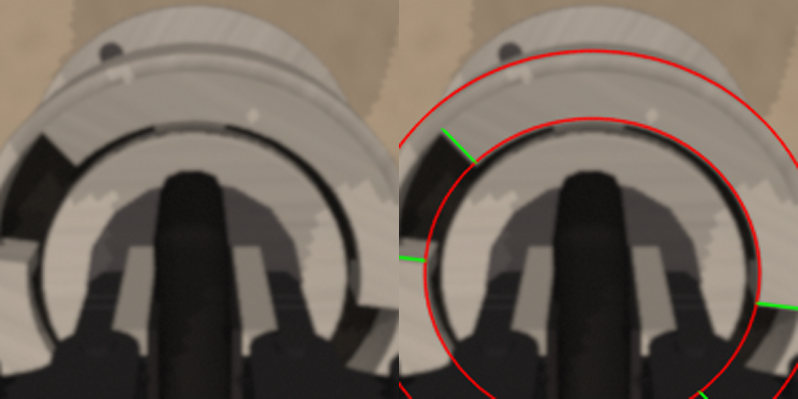

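The torque rose from 1.0 to 1.4 Nm with 1° more, so the lid is at its stop. The lugs are under the flange, away from the slots. Releasing, then rising.

Emit:
step_arm([
  [[0, 0, 0], [0, 0, 0], 1.6],
  [[0, 0, 0], [0, 0, 0], 2.4],
  [[0, 0, 0], [0, 0, 0], 4],
  [[0, 0, 0], [0, 0, 0], 5],
  [[0, 0, 0], [0, 0, 0], 5.5],
  [[0, 0, 0], [0, 0, 0], 5.5],
  [[0, 0, 0], [-0.5, 0, 0], 5.5],
  [[0, 0, 0], [-1, 0, 0], 5.5],
  [[0, 0, 0], [-2, 0, 0], 5.5],
  [[0, 0, 0], [-2.5, 0, 0], 5.5],
], force=30)

```text
clock: 15.7
tcp_pos: [0.5054, 0.1513, 0.1495]
orientation: [0.683, 0.18, 0.684, -0.18]
wrist_force: [-0.8, -0.4, -0.1]
finger_gap: 0.0549
```

Emit:
step_arm([
  [[0, 0, 0], [-2, 0, 0], 8.5],
  [[0, 0, 0], [-1.5, 0, 0], 8.5],
  [[0, 0, 0], [-1, 0, 0], 8.5],
  [[0, 0, 0], [-0.5, 0, 0], 8.5],
  [[0, 0, 0], [0, 0, 0], 8.5],
  [[0, 0, 0], [0, 0, 0], 8.5],
  [[0, 0, 0], [0, 0, 0], 8.5],
  [[0, 0, 0], [0, 0, 0], 8.5],
  [[0, 0, 0], [0, 0, 0], 8.5],
  [[0, 0, 0], [0, 0, 0], 8.5],
])

```text
clock: 16.7
tcp_pos: [0.5059, 0.1514, 0.1985]
orientation: [0.684, 0.18, 0.684, -0.18]
wrist_force: [-0.3, 0.1, 0.1]
finger_gap: 0.0851
```

```bash
python3 - <<'E'
from h import *
s=get_state(); print(s['clock'],s['tcp_pos'],yaw(s),s['wrist_force'])
im=read_camera('wrist'); c=cam('wrist',s)
print(fitpot(im,c,.5054,.1509,32.7))
f,p,h=fitbar(im,c,.5054,.1509,-28); print(f,p)
o=overlay(im,c,.5054,.1509,32.7); cv2.polylines(o,[np.round(h*8).astype(int)],True,(0,255,0),1,cv2.LINE_AA,3)
cv2.imwrite('pics/w14.png',o[:,:,::-1])
im=read_camera('side'); cv2.imwrite('pics/s14.png',cv2.resize(im[100:320,180:400],None,fx=2.6,fy=2.6)[:,:,::-1])
E
```

```text
16.7 [0.50586291 0.15138814 0.198518  ] (np.float64(60.55607067335094), np.float64(0.028140636441800905)) [-0.26061741  0.10710863  0.0981965 ]
(np.float64(-312.2504577636719), array([ 0.50530515,  0.151015  , 32.63179938]))
-21.55654525756836 [  0.50623903   0.15050491 -28.29698999]
```

View pics/w14.png

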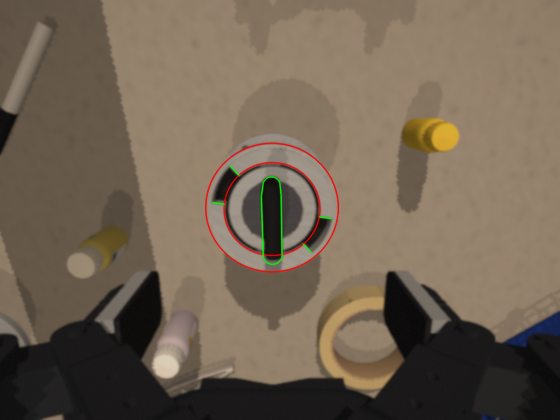

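View pics/s14.png

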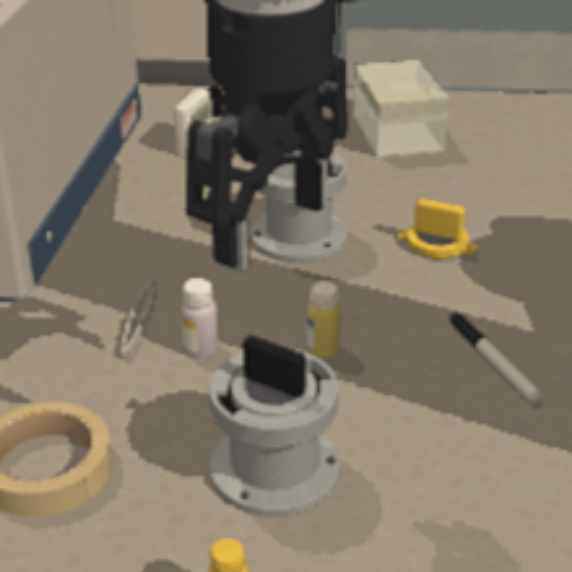

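The lid sits level in the sample pot, its bar 60.9° clockwise of the slots by the camera (stop at 60°). It is released and the bystanders are unmoved.

```bash
python3 -c "
from workcell import *
print(hand_in())"
```

```text
the job is handed in; nothing more can be done
None
```

The lid is now locked on the pot with the vial, released, and the job was handed in at about 17 s of the 48 s allowed. I turned it about 35.5° anticlockwise in the spare pot, lifted it straight out and lowered it through the sample pot's slots onto the seat. Then I turned it clockwise to the stop and let go.

**Locked:** The torque rose to 1.0 Nm, then to 1.4 Nm with one more degree commanded. After release the camera showed the lid 60.9° clockwise of the slots. The stop is at 60°, so the difference is within measuring error.

**Seated:** The hand was at the same height (z = 0.0889) with the lid on its new seat as it was in the spare pot. The side view shows the lid level.

**Clear of everything:** The gripper was open and about 8 cm above the lid, with wrist force near zero. The other vials, forceps, tape and yellow look-alikes looked unmoved in the last pictures.

**Not checked:** I could not see the small vial once the lid was on. It was upright before closing, and I saw no unusual force while lowering the lid.

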